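# Set up the blood-grouping bench

## Robot

A 6-joint arm with a two-finger parallel gripper is mounted at the origin on the work surface. World frame = base frame: x ahead of the robot, y to its left, z up, the work surface at z = 0. Lengths are in m, angles in rad, forces in N, time in s.
With the tool pointing down it reaches from about 0.2 to 0.875 m from the base axis. Payload 3.4 kg.
Tool frame: the origin (TCP) lies between the finger pads; the fingertips stand 25 mm ahead of it and the grasp point (between the pads) lies 6 mm ahead of it (r.nose_length is the z of the fingertips in the tool frame, in m); z points along the fingers, y is the line along which they close (so a half turn about z gives the same grasp; the last joint's range is limited). The gripper opens to 94 mm and grips with 3 to 60 N. Pads are 16 mm wide; open, the fingers measure 119 mm over their backs; the gripper's body (75 mm by 177 mm) begins 78 mm behind the grasp point.
Start: joints at [-0.121, 0.276, 1.505, -0, 1.361, -0.121], TCP at [0.575, -0, 0.23] pointing down, gripper open.
Joint ranges: [-2.89, 2.89], [-0.75, 2.08], [0.22, 2.7], [-1.18, 4.32], [0.11, 2.71], [-2.7, 2.7]. Speed limits (rad/s): [2.57, 2.57, 3.14, 3.14, 3.14, 3.14].

## Interface

Orientations are given as a unit quaternion [w, x, y, z].
In Python, from plant import r, gripper_to, inverse_kinematics, vision, models, telemetry gives the robot as it stands. Calls block until the motion is done:
- r.move_to(position, orientation): joint-space move of the TCP to a pose.
- r.move_l(position, rot=None, vel=0.15, guard=None): straight line of the TCP; rot=None keeps the orientation; vel is the mean speed in m/s. With guard (N) it stops when the force on the tool has changed by that much, and returns True; else False.
- r.movej(angles): joint-space move.
- gripper_to(opening, f_grip=None): finger opening in m; f_grip is the grip in N (None keeps the last); returns when the fingers have stopped.
- r.hold(seconds).
- inverse_kinematics(position, orientation): joint angles nearest the present ones, or None.
- vision.snapshot(name): name is "scene" or "side" or "wrist"; returns the picture (384x512x3 uint8, red, green, blue); there is no depth.
- vision.get_calibration(name): a dict with "fx", "fy", "cx", "cy" (pixels), "D" ([k1, k2, p1, p2, k3] as OpenCV has them; the pictures are not rectified), "position" and "orientation" of the camera in the world. Camera axes: x right, y down, z forward; pixel columns grow to the right and rows downward; lengths in m; the calibration is good to about 2 mm. A picture is of the moment at which its call begins: read the wrist's pose just before it. get_calibration takes no time and is no camera call; for the wrist camera it gives the pose at the moment of the call.
A pose or a line that the arm cannot do raises r.PlanningError and nothing moves.
- r.sign_off(): hands the job in; it is judged then, once.
Trained networks look in the newest picture that a camera, given by its name, has taken for a name from the list of things; names that differ only in an ending like _2 or _b are one class to them, and where a whole thing is asked for, a point or a joint stands for the part that bears it (a point fixed in the world has none). Each returns a list of dicts, best first, with "score" (0 to 1); they miss things now and then, are a little off and sometimes report something else, mostly with a low value. They report only what shows in the picture. A call takes as long as a camera call.
- models.boxes_of(thing, camera): "at" ([x, y, z] in m, in world coordinates, good to about 4 mm: the middle of the surface that is visible of it).
- models.regions_of(thing, camera): "pixels" (384x512 bool, what is visible of it).
- models.mark_of(thing, camera): "at" ([x, y, z] in m, in world coordinates, good to about 4 mm: a listed point, or the origin of a listed thing).
Readings, each from a call of its own:
- telemetry.current_t(): time.
- telemetry.current_joints(): joint angles.
- telemetry.current_dq(): joint speeds.
- telemetry.current_joint_efforts(): joint torques, N m.
- telemetry.current_ee_pos(): TCP position.
- telemetry.current_tool_rot(): TCP orientation.
- telemetry.current_wrist_force(): force on the tool from outside, world axes, zero at the start.
- telemetry.current_torque(): the same for the moment, N m.
- telemetry.current_opening(): finger opening in m.
- telemetry.current_finger_force(): force on a finger pad.
Only numpy, scipy, OpenCV 4.12 (cv2) and the standard library are available. Lean on these libraries where they do the work, as an engineer would, in place of code of your own. Each camera call takes 0.05 s, during which the arm holds its last target. There are 200 camera calls.

## Task

Set up the blood-grouping bench: pick out the antiserum bottles with the blue, yellow and white caps and stand each in the rack cup of its own colour, and slide the white three-ring tile flat under the rotator's clamp bar, between the guides, until it is fully home against the stop. Keep the bottles upright all the time, and leave the green-capped and red-capped bottles standing where they are.

Things in the scene. Friction and masses are not known exactly. Their poses are not given: they have to be found in the camera images.
- bottle_blue_c (a point): Dropper bottle with a blue cap and a blue ring round its white label: anti-A, to go in the blue cup. Round, 28 mm across over its lower 48 mm, cap 20 mm across, 74 mm tall, 35 g, loose, upright on the bench (z 0). This point is on its axis half-way up, 37 mm above its underside; z points up along the bottle.
- bottle_yellow_c (a point): Dropper bottle with a yellow cap and a yellow ring round its white label: anti-B, to go in the yellow cup. Round, 28 mm across over its lower 48 mm, cap 20 mm across, 74 mm tall, 35 g, loose, upright on the bench (z 0). This point is on its axis half-way up, 37 mm above its underside; z points up along the bottle.
- bottle_white_c (a point): Dropper bottle with a white cap and a white ring round its white label: anti-D, to go in the white cup. Round, 28 mm across over its lower 48 mm, cap 20 mm across, 74 mm tall, 35 g, loose, upright on the bench (z 0). This point is on its axis half-way up, 37 mm above its underside; z points up along the bottle.
- bottle_green_c (a point): Dropper bottle with a green cap and a green ring round its white label: another reagent of the same size that stays where it is. Round, 28 mm across over its lower 48 mm, cap 20 mm across, 74 mm tall, 35 g, loose, upright on the bench (z 0). This point is on its axis half-way up, 37 mm above its underside; z points up along the bottle.
- bottle_red_c (a point): Dropper bottle with a red cap and a red ring round its white label: another reagent of the same size that stays where it is. Round, 28 mm across over its lower 48 mm, cap 20 mm across, 74 mm tall, 35 g, loose, upright on the bench (z 0). This point is on its axis half-way up, 37 mm above its underside; z points up along the bottle.
- cup_blue: Blue round cup on the fixed grey antiserum rack (230 x 68 x 10 mm; three cups in a row along their y, 76 mm apart, in any sequence). Origin: centre of its underside, 10 mm above the bench; z up. Inner floor 4 mm above the origin, 46 mm across; outside 55 mm, rim 16 mm above the origin. A bottle standing in it has its middle 41 mm above the origin.
- cup_yellow: Yellow round cup on the fixed grey antiserum rack (230 x 68 x 10 mm; three cups in a row along their y, 76 mm apart, in any sequence). Origin: centre of its underside, 10 mm above the bench; z up. Inner floor 4 mm above the origin, 46 mm across; outside 55 mm, rim 16 mm above the origin. A bottle standing in it has its middle 41 mm above the origin.
- cup_white: White round cup on the fixed grey antiserum rack (230 x 68 x 10 mm; three cups in a row along their y, 76 mm apart, in any sequence). Origin: centre of its underside, 10 mm above the bench; z up. Inner floor 4 mm above the origin, 46 mm across; outside 55 mm, rim 16 mm above the origin. A bottle standing in it has its middle 41 mm above the origin.
- tile_c (a point): White ceramic grouping tile with three ringed circles in a row, 110 mm long (x) x 50 mm wide (y) x 10 mm thick, 120 g, loose, flat on the bench. This point is its centre, half-way up (5 mm). Ends alike: either may go in first. Grip it across the width near the trailing end; hold it flat just above the deck, 75 mm short of home, and push it along the seat's +x.
- tile_seat (a point): Tile seat on the rotator (fixed white shaker, 220 mm square, black deck 110 mm above bench). Point: on the deck, centre of a tile fully home; x: push-in direction; z up. Stop at x 55 mm. Clamp bar across the deck, x 23 to 37, underside 16 and top 24 above deck, end knobs to 36. Guides 16 high, 56 apart, x 15 to 55, mouth flared to 80 at x -6; open deck to x -135; edge rails 14 high at y +-106.

How it is judged:
By the outcome, as a careful person would: the job done as asked, in the order asked, and still so for the second after the job is handed in, with the robot touching nothing.
It also fails if it takes over 109 s, if anything falls off the work surface, if the arm or the gripper's body presses on something with over 40 N, if the wrist force passes 120 N, or if a joint passes its speed limit or range.

## Working session

There is one attempt and no reset: what is moved stays moved. The work goes in short steps, each a Python script; the robot and the scene stay as the last script left them, time stands still between calls to the robot, and variables do not carry over. Pictures are saved under pics/ and viewed, at most 14 in all, crops included, and the job is handed in when it is done.

```bash
mkdir -p pics; ls
cat > h.py <<'E'
import numpy as np, cv2
from plant import r, gripper_to, inverse_kinematics, vision, models, telemetry
from scipy.spatial.transform import Rotation as R
E
python3 - <<'E'
from h import *
for c in ["scene","side"]:
    im=vision.snapshot(c); cv2.imwrite(f"pics/{c}0.png",im[:,:,::-1])
    k=vision.get_calibration(c); print(c,np.round(k["position"],3),np.round(k["orientation"],3),k["fx"])
    for t in ["bottle_blue_c","bottle_yellow_c","bottle_white_c","bottle_green_c","bottle_red_c","cup_blue","cup_yellow","cup_white","tile_c","tile_seat"]:
        print(t,[(np.round(d["at"],3).tolist(),round(d["score"],2)) for d in models.mark_of(t,c)[:2]])
print(telemetry.current_t())
E
```

```text
pics
scene [1.114 0.977 0.968] [-0.106  0.234  0.866 -0.43 ] 489.9318650344453
bottle_blue_c [([0.531, -0.388, 0.034], 0.69)]
bottle_yellow_c [([0.54, -0.301, 0.037], 0.69)]
bottle_white_c [([0.427, -0.349, 0.032], 0.55)]
bottle_green_c [([0.444, -0.25, 0.038], 0.58)]
bottle_red_c [([0.455, -0.157, 0.033], 0.55)]
cup_blue [([0.65, -0.05, 0.01], 0.56)]
cup_yellow [([0.632, -0.201, 0.01], 0.64)]
cup_white [([0.638, -0.126, 0.011], 0.68)]
tile_c [([0.503, 0.022, 0.008], 0.84)]
tile_seat [([0.586, 0.322, 0.108], 0.58), ([0.505, 0.02, 0.008], 0.3)]
side [ 0.317 -0.904  0.779] [-0.443  0.886 -0.121  0.056] 484.5956012096392
bottle_blue_c [([0.528, -0.391, 0.034], 0.73)]
bottle_yellow_c [([0.536, -0.302, 0.035], 0.92)]
bottle_white_c [([0.428, -0.353, 0.036], 0.96)]
bottle_green_c [([0.444, -0.25, 0.036], 0.62)]
bottle_red_c [([0.457, -0.154, 0.038], 0.67), ([0.5, 0.025, 0.004], 0.64)]
cup_blue [([0.648, -0.052, 0.008], 0.66), ([0.428, -0.351, 0.034], 0.64)]
cup_yellow [([0.63, -0.203, 0.011], 0.59)]
cup_white [([0.64, -0.128, 0.012], 0.8), ([0.453, -0.155, 0.038], 0.27)]
tile_c [([0.502, 0.024, 0.009], 0.61)]
tile_seat [([0.586, 0.324, 0.112], 0.73), ([0.43, -0.352, 0.035], 0.49)]
1.1
```

View pics/scene0.png

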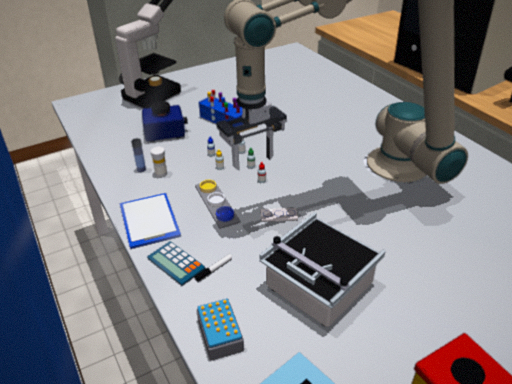

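View pics/side0.png

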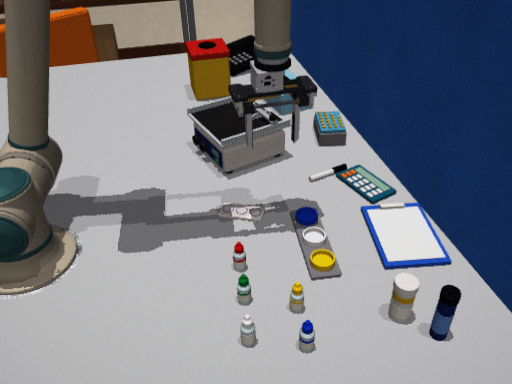

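Positions from the two cameras agree within 4 mm, and the cup spacing comes out at 76 mm. The scene picture has the bottles around (235,155), the cups at (207,186), (216,200) and (225,214), the tile at (278,214) and the rotator at (322,268). I'll start with blue.

```bash
cat >> h.py <<'E'
def down(a):
    y=np.array([np.cos(a),np.sin(a),0]); z=np.array([0,0,-1.]); x=np.cross(y,z)
    q=R.from_matrix(np.stack([x,y,z],1)).as_quat(); return q[[3,0,1,2]]
B={"blue":(.530,-.390),"yellow":(.538,-.302),"white":(.4275,-.351)}
C={"blue":(.649,-.051),"white":(.640,-.127),"yellow":(.631,-.202)}
A=-.118
def best(p):
    c=[]
    for a in (A,A+np.pi):
        q=inverse_kinematics(p,down(a))
        if q is not None: c.append((abs(q[5]),a))
    return min(c)[1]
def carry(n):
    b,c=B[n],C[n]; a=best([*b,.16]); q=down(a)
    gripper_to(.055,15); r.move_to([*b,.16],q)
    print(n,"hit",r.move_l([*b,.043],vel=.2,guard=8))
    gripper_to(.0,15); print("open",telemetry.current_opening(),telemetry.current_finger_force())
    r.move_l([*b,.155],vel=.2); r.move_l([*c,.155],vel=.3)
    r.move_l([*c,.075],vel=.2)
    print("touch",r.move_l([*c,.0565],vel=.04,guard=3),telemetry.current_ee_pos())
    gripper_to(.05); r.move_l([*c,.16],vel=.2); print("t",telemetry.current_t())
E
python3 - <<'E'
from h import *
print(telemetry.current_tool_rot(),[ (a,inverse_kinematics([*B["blue"],.16],down(a))) for a in (A,A+np.pi)])
carry("blue")
r.hold(.1)
im=vision.snapshot("wrist"); cv2.imwrite("pics/w1.png",im[:,:,::-1])
E
```

```text
[3.52880138e-05 7.07105816e-01 7.07107745e-01 8.35133662e-06] [(-0.118, array([-7.40046068e-01,  4.41793361e-01,  1.42525883e+00, -4.44089210e-16,
        1.27454047e+00, -6.22046068e-01])), (3.0235926535897932, array([-7.40046068e-01,  4.41793361e-01,  1.42525883e+00, -4.44089210e-16,
        1.27454047e+00,  2.51954659e+00]))]
blue hit False
open 0.027693660847774325 15.000869929790497
touch True [ 0.64912669 -0.05098749  0.05731479]
t 8.925
```

View pics/w1.png

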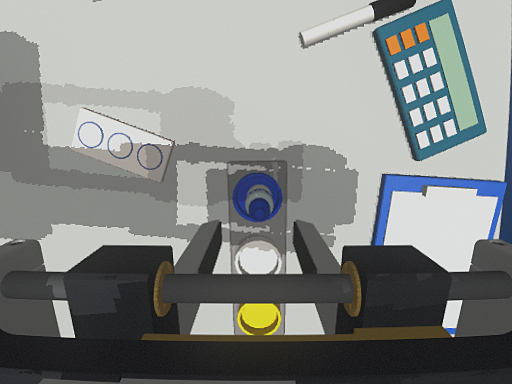

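The wrist picture shows the blue bottle upright and centred in the blue cup, near (257,195). The white and yellow cups are below it at (258,255) and (258,318), and the tile is at (122,145). Next are yellow and white, then a look at the rotator and tile.

Run:
```python
from h import *
carry("yellow"); carry("white")
im=vision.snapshot("wrist"); cv2.imwrite("pics/w2.png",im[:,:,::-1])
# look at rotator and tile: camera sits on tool x side; centre it
r.move_to([.54,.10,.42],down(0.)); r.hold(.2)
k=vision.get_calibration("wrist"); im=vision.snapshot("wrist"); cv2.imwrite("pics/w3.png",im[:,:,::-1])
import pickle; pickle.dump(k,open("k3.pkl","wb"))
print(k["position"],k["orientation"])
for t in ["tile_c","tile_seat"]: print(t,[(np.round(d["at"],3).tolist(),round(d["score"],2)) for d in models.mark_of(t,"wrist")[:2]])
print(telemetry.current_t())
```

```text
yellow hit False
open 0.027284682897619233 15.00035896897316
touch True [ 0.6311287  -0.20204134  0.0572852 ]
t 15.3
white hit False
open 0.027797495163773434 15.000965595245361
touch True [ 0.64010325 -0.12696493  0.05726009]
t 22.025
[0.54032739 0.16537646 0.57280765] [ 1.14963028e-01  9.93368002e-01 -3.31620408e-04 -1.84492881e-03]
tile_c [([0.502, 0.02, 0.006], 0.58)]
tile_seat [([0.592, 0.322, 0.106], 0.85)]
23.775
```

View pics/w3.png

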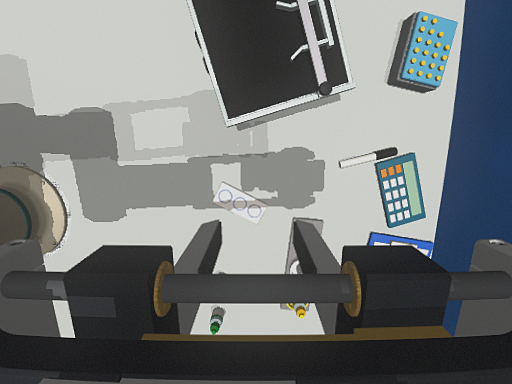

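The three bottles are placed. In this wrist picture the rotator has its clamp bar at (315,50), the guide mouth opens to the left and the near rim edge runs (228,122)–(353,87). So the push direction is about world +x with roughly +0.27 rad of yaw. The tile is at (240,200). I'll take a centred view for the yaw.

```bash
python3 - <<'E'
from h import *
r.move_to([.56,.20,.44],down(0.)); r.hold(.2)
k=vision.get_calibration("wrist"); im=vision.snapshot("wrist"); cv2.imwrite("pics/w4.png",im[:,:,::-1])
import pickle; pickle.dump(k,open("k4.pkl","wb"))
for t in ["tile_c","tile_seat"]: print(t,[(np.round(d["at"],3).tolist(),round(d["score"],2)) for d in models.mark_of(t,"wrist")[:2]])
E
cat >> h.py <<'E'
def unproj(k,uv,z):
    K=np.array([[k["fx"],0,k["cx"]],[0,k["fy"],k["cy"]],[0,0,1]])
    n=cv2.undistortPoints(np.array(uv,float).reshape(-1,1,2),K,np.array(k["D"])).reshape(-1,2)
    q=np.array(k["orientation"]); d=R.from_quat(q[[1,2,3,0]]).apply(np.c_[n,np.ones(len(n))])
    p=np.array(k["position"]); return p+d*((z-p[2])/d[:,2])[:,None]
E
python3 -c "
import cv2
a=cv2.imread('pics/w4.png')[0:240,130:430];cv2.imwrite('pics/w4c.png',cv2.resize(a,None,fx=2.5,fy=2.5,interpolation=cv2.INTER_CUBIC))"
```

```text
tile_c [([0.503, 0.022, 0.004], 0.92), ([0.587, 0.322, 0.108], 0.25)]
tile_seat [([0.587, 0.32, 0.109], 0.94)]
```

View pics/w4c.png

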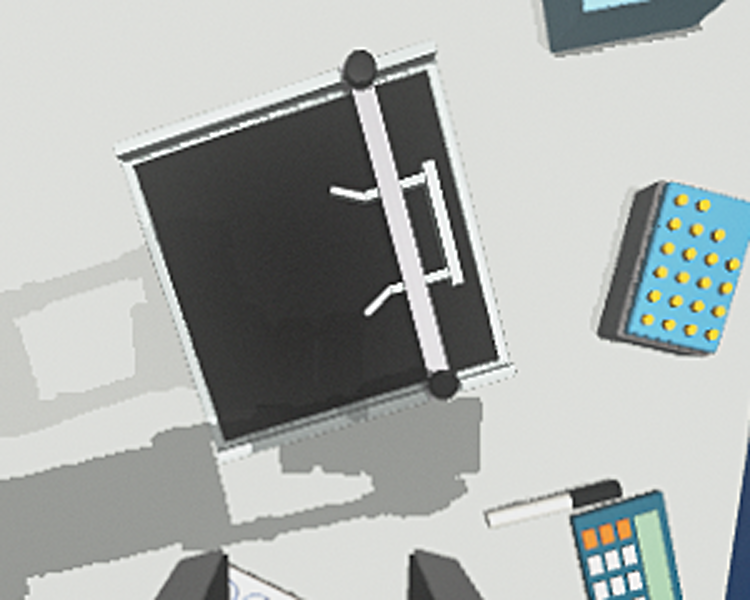

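View pics/w2.png

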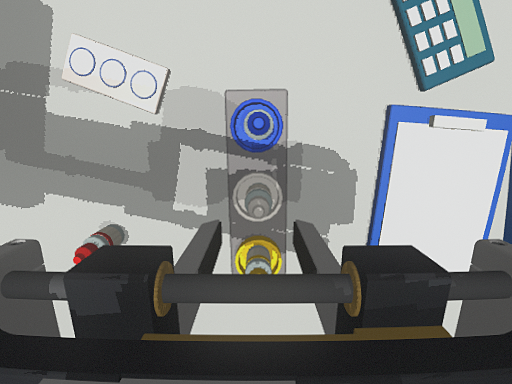

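The rack picture (w2) shows all three bottles upright in their own cups, and red upright. The crop w4c shows the bar from (360,80) to (440,375), guides at (365,197)–(427,180) and (390,290)–(447,273), and the stop from (430,165) to (458,283).

```bash
python3 - <<'E'
from h import *
import pickle; k=pickle.load(open("k4.pkl","rb"))
f=lambda pts,z: unproj(k,np.array(pts)/2.5+[130,0],z)[:,:2]
ang=lambda p:np.arctan2(*(p[1]-p[0])[::-1])
bar=f([(437,375),(366,92)],.134); stop=f([(458,283),(430,165)],.126)
g1=f([(365,197),(427,180)],.126); g2=f([(390,290),(447,273)],.126); fl=f([(333,190),(368,312)],.126)
rear=f([(225,440),(134,165)],.110)
print("yaw bar",ang(bar)-np.pi/2,"stop",ang(stop)-np.pi/2,"guides",ang(g1),ang(g2),"flare",ang(fl[::-1])-np.pi/2, "rear",ang(rear)-np.pi/2)
for s in (np.array([.587,.321]),):
  th=ang(bar)-np.pi/2; M=np.array([[np.cos(th),-np.sin(th)],[np.sin(th),np.cos(th)]])
  for n,p in dict(bar=bar,stop=stop,g1=g1,g2=g2,fl=fl,rear=rear).items(): print(n,np.round((p-s)@M,4).tolist())
# tile: region -> minAreaRect of unprojected outline in both fixed cameras
for c in ["scene","side"]:
    vision.snapshot(c); kc=vision.get_calibration(c)
    m=models.regions_of("tile_c",c)
    for d in m[:1]:
        v,u=np.nonzero(d["pixels"]); p=unproj(kc,np.c_[u,v],.01)[:,:2]
        (cx,cy),wh,a=cv2.minAreaRect((p*1000).astype(np.float32)); print(c,d["score"],cx,cy,wh,a)
k3=pickle.load(open("k3.pkl","rb"))
print(unproj(k3,[(223,181),(267,204),(259,223),(213,199)],.01)[:,:2])
E
python3 -c "
import cv2
a=cv2.imread('pics/w3.png')[160:240,190:290];cv2.imwrite('pics/w3c.png',cv2.resize(a,None,fx=6,fy=6,interpolation=cv2.INTER_CUBIC))"
```

```text
yaw bar 0.27755045601433315 stop 0.2759282023281664 guides 0.25870270265433615 0.28510014447275683 flare 0.2979175827982512 rear 0.2914366860057085
bar [[0.0284, -0.0908], [0.0284, 0.0912]]
stop [[0.0577, -0.0364], [0.0578, 0.0402]]
g1 [[0.0123, 0.0326], [0.0537, 0.0318]]
g2 [[0.0129, -0.0285], [0.0522, -0.0282]]
fl [[-0.0066, 0.0424], [-0.0049, -0.0383]]
rear [[-0.1262, -0.096], [-0.1289, 0.0982]]
scene 0.55 504.0295715332031 26.919788360595703 (60.49920654296875, 108.22344970703125) 58.961673736572266
side 0.93 497.4617919921875 14.05877685546875 (59.23057556152344, 111.01860809326172) 61.42428970336914
[[ 0.46660149  0.07235541]
 [ 0.55962853  0.02236641]
 [ 0.54249244 -0.02041342]
 [ 0.44400135  0.03341298]]
```

View pics/w3c.png

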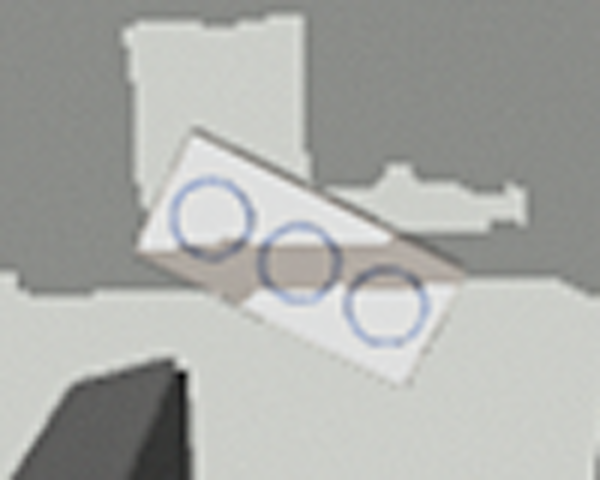

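Bar, stop and guides agree: seat at (0.586, 0.323), yaw 0.28. The tile centre is (0.5025, 0.023) with yaw −0.51. I'll grip it 36 mm back from centre, with the fingertips 2 mm above the bench.

```bash
cat >> h.py <<'E'
TH=.28; S=np.array([.5862,.3229]); ux=np.array([np.cos(TH),np.sin(TH)]); uy=np.array([-ux[1],ux[0]])
def seat(x,y,z): return [*(S+x*ux+y*uy),z]
E
python3 - <<'E'
from h import *
th=-.51; c=np.array([.5025,.0235]); g=c-.036*np.array([np.cos(th),np.sin(th)])
gripper_to(.07,40); r.move_to([*g,.13],down(th+np.pi/2))
print("hit",r.move_l([*g,.027],vel=.12,guard=6))
gripper_to(0,40); print(telemetry.current_opening(),telemetry.current_finger_force(),telemetry.current_ee_pos())
r.move_l([*g,.25],vel=.2)
r.move_to(seat(-.111,0,.25),down(TH+np.pi/2))
r.move_l(seat(-.111,0,.155),vel=.15); r.hold(.1)
for cam in ("side","scene","wrist"): cv2.imwrite(f"pics/p_{cam}.png",vision.snapshot(cam)[:,:,::-1])
print(telemetry.current_ee_pos(),telemetry.current_opening(),telemetry.current_t())
a=cv2.imread("pics/p_side.png")[70:190,170:310]; b=cv2.imread("pics/p_scene.png")[200:340,240:400]; w=cv2.imread("pics/p_wrist.png")
f=lambda i:cv2.resize(i,(395,290),interpolation=cv2.INTER_CUBIC)
cv2.imwrite("pics/p.png",np.vstack([np.hstack([f(a),f(b)]),np.hstack([f(w),f(w[100:350,150:370])])]))
E
```

```text
hit False
0.04935846753587304 39.998658299446106 [0.47128151 0.04101304 0.02746303]
[0.48002732 0.2924459  0.15594744] 0.049564488547189804 31.4583
```

View pics/p.png

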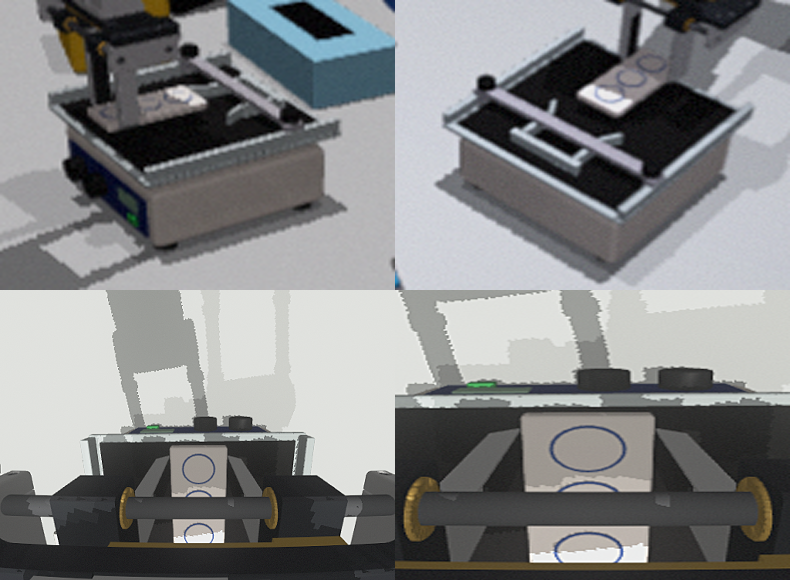

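The picture shows the tile held flat and level, square with the bar and in line with the guide mouth. Now I'll lower it and push.

Run:
```python
from h import *
print("deck",r.move_l(seat(-.111,0,.1375),vel=.03,guard=3),telemetry.current_ee_pos())
z=min(max(telemetry.current_ee_pos()[2]+.0005,.1375),.1405)
h=r.move_l(seat(-.050,0,z),vel=.06,guard=10)
p=telemetry.current_ee_pos(); print("mouth",h,(p[:2]-S)@ux,(p[:2]-S)@uy,p[2],telemetry.current_wrist_force())
if not h:
    h=r.move_l(seat(-.024,0,z),vel=.03,guard=14)
    p=telemetry.current_ee_pos(); print("stop",h,(p[:2]-S)@ux,(p[:2]-S)@uy,telemetry.current_wrist_force(),telemetry.current_torque())
cv2.imwrite("pics/q_scene.png",vision.snapshot("scene")[:,:,::-1]); cv2.imwrite("pics/q_side.png",vision.snapshot("side")[:,:,::-1])
a=cv2.imread("pics/q_side.png")[70:190,170:310]; b=cv2.imread("pics/q_scene.png")[200:340,240:400]
f=lambda i:cv2.resize(i,(395,345),interpolation=cv2.INTER_CUBIC)
cv2.imwrite("pics/q.png",np.hstack([f(a),f(b)]))
print(telemetry.current_t())
```

```text
deck True [0.47912809 0.29209269 0.13747606]
mouth False -0.04995365196130928 -4.851744539947217e-05 0.13770485643809183 [ 0.28965099 -0.88171415 -0.60556102]
stop True -0.03606038099077527 -0.00017218439949825796 [-1.51374471  0.21525336  4.1751053 ] [0.13828555 0.08278001 0.05687521]
33.9417
```

View pics/q.png

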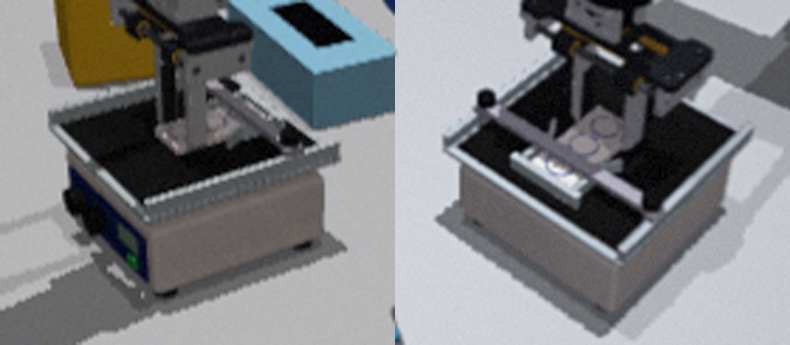

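It stopped at −36 mm, exactly where a home tile should stop, and the tile sits under the bar against the stop. I'll press once more, release, then nudge the tail end with closed fingers in case the tile shifted.

Run:
```python
from h import *
z=telemetry.current_ee_pos()[2]
h=r.move_l(seat(-.028,0,z),vel=.02,guard=15); p=telemetry.current_ee_pos(); print("press",h,(p[:2]-S)@ux)
gripper_to(.062); r.hold(.1)
r.move_l(seat(-.036,0,.18),vel=.12)
r.move_l(seat(-.085,0,.18),vel=.12); gripper_to(0)
r.move_l(seat(-.085,0,.139),vel=.08,guard=5)
h=r.move_l(seat(-.052,0,.139),vel=.04,guard=10); p=telemetry.current_ee_pos(); print("nudge",h,(p[:2]-S)@ux)
r.move_l(seat(-.085,0,.139),vel=.08); r.move_l(seat(-.085,0,.40),vel=.25)
r.move_to([.45,.10,.45],down(TH+np.pi/2)); r.hold(.2)
for c in ("scene","side"): cv2.imwrite(f"pics/f_{c}.png",vision.snapshot(c)[:,:,::-1])
a=cv2.imread("pics/f_side.png")[70:370,170:350]; b=cv2.imread("pics/f_scene.png")[120:340,180:400]
cv2.imwrite("pics/f.png",np.hstack([cv2.resize(a,(360,600),interpolation=cv2.INTER_CUBIC),cv2.resize(b,(440,600)[0:1]+(600,),interpolation=cv2.INTER_CUBIC)]))
print(telemetry.current_t())
```

```text
press True -0.03571762853761081
nudge True -0.06469493041580834
41.0
```

View pics/f.png

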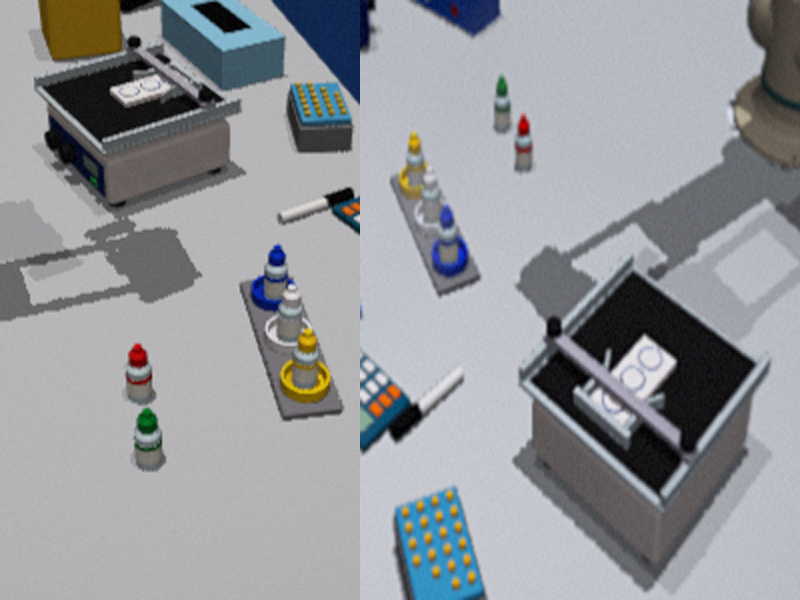

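The final pictures show all three bottles upright in their own cups, green and red where they were, and the tile straight under the bar against the stop.

```bash
python3 -c "
from h import *
print(r.sign_off())"
```

```text
the job is handed in; nothing more can be done
None
```

The job is handed in at about 41 s: the blue, yellow and white bottles stand upright in their own cups, the tile is home against the stop under the clamp bar, and the green and red bottles were left where they stood.

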